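# Unstack the fire-brick pieces and set up the coppersmith's brazing bench

### The job

Set up the brazing bench from the stack on the dark wooden board, without letting any piece tumble. Finish the second course of the little fire-brick wall in running bond, the half brick flush with the wall's open end and the full brick centred over the joint of the course below, both in line with the wall; lay the white soldering tile flat in the middle of the turntable and the black charcoal block flat in the middle of the white enamelled dish, lengthwise in it. Leave the loose copper bowl that stands by itself where it is.

Things in the scene. Friction and masses are not known exactly. Their poses are not given: they have to be found in the camera images.
- half_brick_centre (a point): Centre of the loose half brick, buff fire brick with one pale sawn end, 57 mm (x) by 50 mm (y) by 32 mm high (z), about 70 g. At the start it lies on top of the stack, on the tile. This point is 16 mm above its underside.
- tile_centre (a point): Centre of the loose white soldering tile with rows of small dark dots, 120 mm (x) by 60 mm (y) by 15 mm thick (z), about 120 g. At the start it is the middle layer of the stack: it bridges the full brick and the charcoal block crosswise, under the half brick. This point is 7.5 mm above its underside.
- full_brick_centre (a point): Centre of the loose full fire brick, plain buff, 57 mm (x) by 114 mm (y) by 32 mm high (z), about 160 g. At the start it lies in the bottom layer of the stack on the board, parallel to the charcoal block, about 100 mm from it centre to centre. This point is 16 mm above its underside.
- charcoal_centre (a point): Centre of the loose black charcoal block, 57 mm (x) by 110 mm (y) by 32 mm high (z), about 100 g. At the start it lies in the bottom layer of the stack on the board, beside the full brick. This point is 16 mm above its underside.
- board: Fixed dark wooden board under the stack, 190 mm (x) by 150 mm (y) by 12 mm thick; origin at the centre of its underside on the bench. The bottom pieces of the stack lie on its top, with their lengths along its y.
- wall: Fixed wall of sooty fire bricks on an 8 mm iron tray; origin: centre of its underside, y along the wall. Course 1: two full bricks, 57 mm thick (x), y -115 to +115 mm, joint at y = 0, top at z = 40 mm. Course 2 has only a half brick, at y +65 to +115 mm. The -y end is open: the loose half's centre belongs at (0, -90, 56) mm, the full brick's between the halves at (0, 0, 56), gaps 8 mm at its ends.
- turntable: Brazing turntable: iron foot and column with a flat round steel platter, 160 mm across, dotted with three rings of small holes, which turns freely. Origin on the axis at the bench; the platter's top is 55 mm above it. The foot is fixed.
- dish: Fixed shallow open dish of white enamelled steel with a blue rim, 134 mm (x) by 160 mm (y) outside, walls 4 mm thick, rim 16 mm above the bench, inner floor 4 mm above the bench, small wire handles at its two ends. Origin at the centre of its underside; its length runs along y.
- bowl: Bystander: polished, dimpled open copper bowl, 96 mm across the rim and 42 mm high, standing alone beyond the other things, in front of the fixed rack of copper ware at the bench's far edge. Loose. Origin at the centre of its underside. To be left alone.
There are look-alikes about, which are no part of the job. What is meant by the part that bears charcoal_centre is not red, and is the smaller of those in its own colour.

How it is judged:
By the outcome, as a careful person would: the job done as asked, in the order asked, and still so for the second after the job is handed in, with the robot touching nothing.
It also fails if it takes over 128 s, if anything falls off the work surface, if the arm or the gripper's body presses on something with over 40 N, if the wrist force passes 120 N, or if a joint passes its speed limit or range.

### The arm

A 6-joint arm with a two-finger parallel gripper is mounted at the origin on the work surface. World frame = base frame: x ahead of the robot, y to its left, z up, the work surface at z = 0. Lengths are in m, angles in rad, forces in N, time in s.
With the tool pointing down it reaches from about 0.3 to 0.825 m from the base axis. Payload 5.4 kg.
Tool frame: the origin (TCP) lies midway between the tips of the shut fingers; the grasp point (between the pads) lies r.grasp_offset behind it (r.grasp_offset is the distance from the TCP to the grasp point, in m); y points along the fingers, x is the direction in which the jaws open and shut, and the axes are right-handed (so a half turn about y gives the same grasp; the last joint's range is limited). The gripper opens to 92 mm and grips with 3 to 60 N. Pads are 20 mm wide; open, the fingers measure 128 mm over their backs; the gripper's body (75 mm by 189 mm) begins 69 mm behind the grasp point.
Start: joints at [-1.465, 0.158, 1.597, -0, 1.386, -0.21], TCP at [0.179, -0.547, 0.215] pointing down, gripper open.
Joint ranges: [-2.91, 2.91], [-0.94, 2.29], [0.18, 2.7], [-1.29, 4.43], [0.17, 2.64], [-3, 3]. Speed limits (rad/s): [2.57, 2.57, 3.14, 3.14, 3.14, 3.14].

### API

Orientations are given as a unit quaternion [w, x, y, z].
In Python, from station import r gives the robot as it stands. Calls block until the motion is done:
- r.move_pose(position, orientation): joint-space move of the TCP to a pose.
- r.servo_line(position, rot=None, rate=0.15): straight line of the TCP; rot=None keeps the orientation; rate is the mean speed in m/s.
- r.move_j(angles): joint-space move.
- r.open_gripper() and r.grasp(squeeze=None): open the fingers fully, or close them until they stop; squeeze is the grip in N (None keeps the last).
- r.pause(seconds).
- r.inverse_kinematics(position, orientation): joint angles nearest the present ones, or None.
- r.sense(): the state.
- r.capture(name): name is "side" or "top" or "wrist"; returns a dict with "frame" (480x640x3 uint8, blue, green, red), "depth" (480x640 float32, m along the optical axis (not along the pixel's ray), 0 where there is no reading), "mtx" (3x3 intrinsics, pixels), "cam_to_world" (4x4, takes a point from camera to world coordinates). Camera axes: x right, y down, z forward; pixel columns grow to the right and rows downward; lengths in m; the calibration is good to about 2 mm. A picture is of the moment at which its call begins.
A pose or a line that the arm cannot do raises r.Unreachable and nothing moves.
- r.hand_in(): hands the job in, once; it reports no verdict.
The state is a dict: "time_s": time; "joints": joint angles; "joint_velocities": joint speeds; "joint_efforts": joint torques, N m; "tcp_pos": TCP position; "orientation": TCP orientation; "contact_force": force on the tool from outside, world axes, zero at the start; "wrist_torque": the same for the moment, N m; "grip_width": opening from 0.0 (shut) to 1.0 (fully open).
Only numpy, scipy, OpenCV 4.12 (cv2) and the standard library are available. Lean on these libraries where they do the work, as an engineer would, in place of code of your own. Each camera call takes 0.05 s, during which the arm holds its last target.

## Working session

There is one attempt and no reset: what is moved stays moved. The work goes in short steps, each a Python script; the robot and the scene stay as the last script left them, time stands still between calls to the robot, and variables do not carry over. Pictures are saved under pics/ and viewed, and the job is handed in when it is done.

```bash
ls; mkdir -p pics; python3 - <<'E'
from station import r
import cv2,numpy as np
for n in("side","top","wrist"):
    c=r.capture(n); cv2.imwrite(f"pics/{n}0.png",c["frame"]); np.savez(f"{n}0.npz",**c)
    print(n,c["mtx"].round(1).tolist(),c["cam_to_world"].round(3).tolist(),(c["depth"]>0).mean())
s=r.sense();print(s, r.grasp_offset)
E
```

```text
pics
side [[465.4, 0.0, 322.5], [0.0, 465.4, 242.2], [0.0, 0.0, 1.0]] [[-0.823, -0.44, 0.358, 0.07], [-0.568, 0.623, -0.539, 0.694], [0.014, -0.647, -0.763, 0.913], [0.0, 0.0, 0.0, 1.0]] 0.996044921875
top [[496.1, 0.0, 319.8], [0.0, 496.1, 240.3], [0.0, 0.0, 1.0]] [[-0.025, -0.986, 0.164, 0.309], [-1.0, 0.024, -0.01, 0.091], [0.006, -0.164, -0.986, 1.08], [0.0, 0.0, 0.0, 1.0]] 0.996005859375
wrist [[366.2, 0.0, 319.0], [0.0, 366.2, 237.4], [0.0, 0.0, 1.0]] [[0.311, -0.908, -0.281, 0.257], [-0.95, -0.298, -0.09, -0.52], [-0.002, 0.295, -0.955, 0.384], [0.0, 0.0, 0.0, 1.0]] 0.9958984375
{'time_s': 0.15, 'joints': array([-1.46512600e+00,  1.58905889e-01,  1.59793134e+00, -7.73573431e-06,
        1.38616341e+00, -2.10086866e-01]), 'joint_velocities': array([-8.90075911e-04, -1.72051762e-03, -4.43533830e-03,  5.20562620e-04,
        1.48764071e-04,  2.99933902e-05]), 'joint_efforts': array([ 1.56119189e-03, -3.85918558e+01, -3.22433567e+01,  7.02822721e-02,
        3.51639139e-02, -8.56738143e-05]), 'tcp_pos': array([ 0.17849236, -0.54609971,  0.21385001]), 'orientation': array([ 0.57276153, -0.57202536,  0.41550438, -0.41483409]), 'contact_force': array([-0.25521472,  0.50479362, -0.19712905]), 'wrist_torque': array([ 0.00761432, -0.05065296, -0.0349682 ]), 'grip_width': 0.9984708991983113} 0.0187
```

View pics/top0.png

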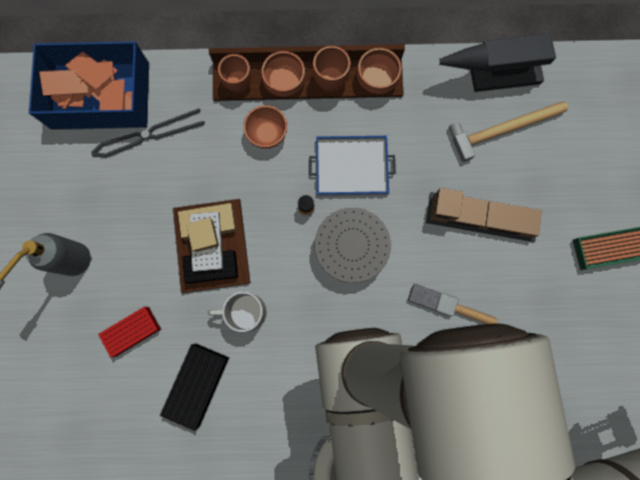

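View pics/side0.png

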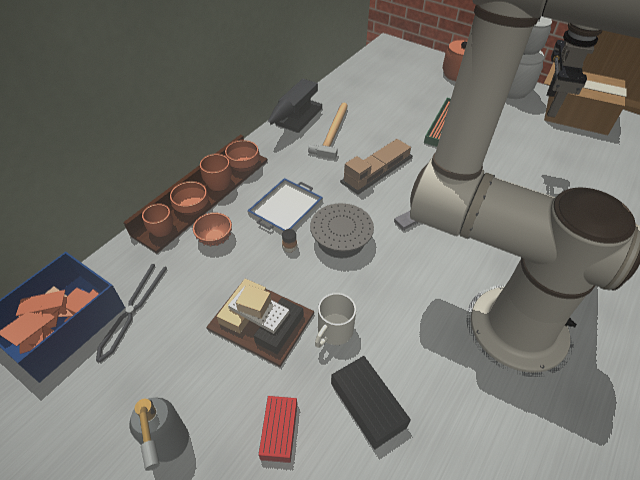

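View pics/wrist0.png

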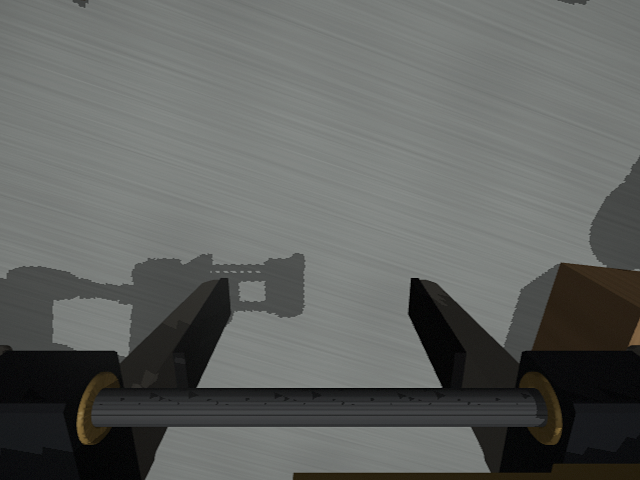

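The top view shows the stack at about (210,245), the wall at (485,213), the turntable at (352,245), the dish at (352,165) and the bowl at (265,127). The larger black block at (195,387) and the red one at (130,332) are look-alikes. Next I'll measure them.

```bash
cat > h.py <<'E'
import numpy as np,cv2
def cloud(c):
    K=c["mtx"];d=c["depth"];T=c["cam_to_world"]
    v,u=np.mgrid[:480,:640]
    P=np.stack([(u-K[0,2])/K[0,0]*d,(v-K[1,2])/K[1,1]*d,d],-1)
    W=P@T[:3,:3].T+T[:3,3]; W[d<=0]=np.nan
    return W
def rect(W,m):
    """min-area rect of xy points in mask m (mm): largest component"""
    n,l,s,_=cv2.connectedComponentsWithStats(m.astype(np.uint8))
    if n<2: return None
    k=1+np.argmax(s[1:,4]); p=W[l==k]
    (cx,cy),(w,h),a=cv2.minAreaRect((p[:,:2]*1000).astype(np.float32))
    if w>h: w,h,a=h,w,a-90
    # direction of long side h: angle a+90
    return dict(c=(round(cx,1),round(cy,1)),short=round(w,1),long=round(h,1),long_dir=round((a+90+90)%180-90,1),z=round(float(np.median(p[:,2]))*1000,1),n=int(s[k,4]))
E
python3 - <<'E'
from h import *
for n in("top","side"):
    c=dict(np.load(n+"0.npz"));W=cloud(c);z=W[...,2]*1000;X,Y=W[...,0]*1000,W[...,1]*1000
    print(n)
    hsv=cv2.cvtColor(c["frame"],cv2.COLOR_BGR2HSV)
    def box(x0,x1,y0,y1): return (X>x0)&(X<x1)&(Y>y0)&(Y<y1)
    if n=="top":
        for (u,v) in [(210,245),(202,235),(485,213),(352,245),(352,165),(265,127),(243,313)]: print((u,v),(W[v,u]*1000).round(1))
    st=box(350,620,230,460)
    for nm,a,b in[("board",6,20),("bricks",38,50),("tile",53,64),("half",84,98)]: print(nm,rect(W,st&(z>a)&(z<b)))
    m=st&(z>38)&(z<50)
    print("full",rect(W,m&(hsv[...,2]>100)),"char",rect(W,m&(hsv[...,2]<60)))
    w=box(380,620,-320,-60)
    for nm,a,b in[("tray",5,12),("c1",34,46),("c2",66,80)]: print(nm,rect(W,w&(z>a)&(z<b)))
    print("tt",rect(W,box(350,600,-80,130)&(z>48)&(z<62)))
    d=box(500,780,-80,150)
    print("dish",rect(W,d&(z>12)&(z<20)),rect(W,d&(z>1)&(z<9)&(hsv[...,2]>150)), "bluerim",rect(W,d&(hsv[...,0]>100)&(hsv[...,0]<130)&(hsv[...,1]>100)))
    print("max z near", [np.nanmax(z[b_]).round() for b_ in (box(500,800,-60,140),)])
E
```

```text
top
(210, 245) [469.5 303.1  90.6]
(202, 235) [490.1 319.1  92.3]
(485, 213) [ 534.3 -277.8   33.2]
(352, 245) [467.9  14.1  55.4]
(352, 165) [659.4   3.4   1.3]
(265, 127) [754.2 199.4   2.2]
(243, 313) [334.  249.1   5.6]
board {'c': (483.0, 319.9), 'short': 150.5, 'long': 190.6, 'long_dir': 6.7, 'z': 11.5, 'n': 2350}
bricks {'c': (434.6, 316.3), 'short': 61.0, 'long': 110.4, 'long_dir': -84.4, 'z': 43.4, 'n': 930}
tile {'c': (484.0, 320.6), 'short': 61.4, 'long': 120.6, 'long_dir': 3.5, 'z': 58.4, 'n': 909}
half {'c': (493.3, 322.4), 'short': 51.1, 'long': 58.4, 'long_dir': 14.2, 'z': 90.3, 'n': 705}
full {'c': (531.7, 323.4), 'short': 57.1, 'long': 114.8, 'long_dir': -82.4, 'z': 43.5, 'n': 747} char {'c': (432.5, 316.1), 'short': 57.0, 'long': 110.4, 'long_dir': -84.7, 'z': 43.4, 'n': 890}
tray {'c': (538.7, -243.4), 'short': 71.6, 'long': 170.6, 'long_dir': 77.6, 'z': 8.3, 'n': 368}
c1 {'c': (536.1, -258.2), 'short': 58.1, 'long': 137.9, 'long_dir': 78.2, 'z': 40.1, 'n': 1229}
c2 {'c': (549.9, -190.5), 'short': 50.7, 'long': 58.4, 'long_dir': -11.6, 'z': 71.8, 'n': 650}
tt {'c':
[... 979 characters left out ...]
 31}
tray {'c': (513.3, -225.5), 'short': 68.5, 'long': 172.1, 'long_dir': 55.8, 'z': 7.0, 'n': 174}
c1 {'c': (536.1, -243.5), 'short': 60.3, 'long': 163.2, 'long_dir': 78.7, 'z': 38.1, 'n': 453}
c2 {'c': (546.5, -190.6), 'short': 52.4, 'long': 58.9, 'long_dir': -12.1, 'z': 70.0, 'n': 262}
tt {'c': (466.3, 13.7), 'short': 157.1, 'long': 160.4, 'long_dir': -78.9, 'z': 53.1, 'n': 2400}
dish {'c': (652.6, 11.8), 'short': 137.5, 'long': 181.4, 'long_dir': 89.5, 'z': 14.7, 'n': 373} {'c': (655.7, 0.8), 'short': 115.2, 'long': 142.1, 'long_dir': 89.2, 'z': 2.8, 'n': 1121} bluerim {'c': (652.9, 3.6), 'short': 137.5, 'long': 162.8, 'long_dir': 88.9, 'z': 15.0, 'n': 142}
max z near [np.float64(59.0)]
```

```bash
python3 - <<'E'
import cv2
a=cv2.imread("pics/top0.png"); cv2.imwrite("pics/crop1.png",cv2.resize(a[110:330,160:260+60],None,fx=4,fy=4,interpolation=cv2.INTER_CUBIC)[:600,:640])
E
```

```text
(no output)
```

View pics/crop1.png

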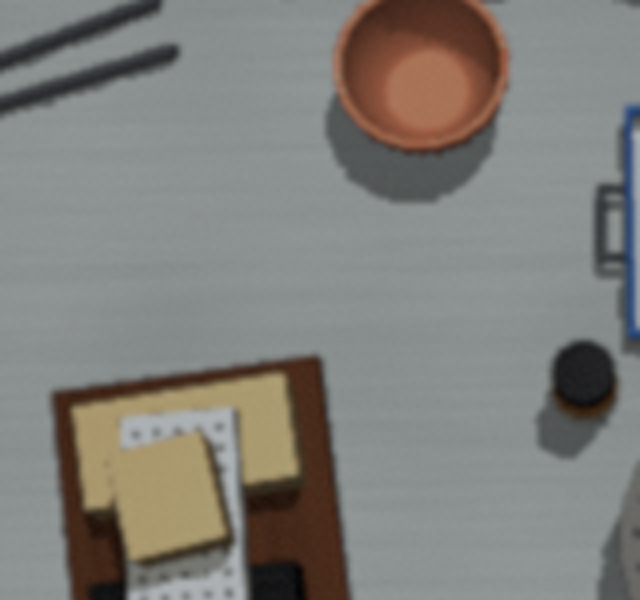

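```bash
cat >> h.py <<'E'
from scipy.spatial.transform import Rotation as Rn
def quat(deg):
    a=np.radians(deg);c,s=np.cos(a),np.sin(a)
    M=np.array([[c,0,-s],[s,0,c],[0,-1,0]])
    q=Rn.from_matrix(M).as_quat(); return np.array([q[3],q[0],q[1],q[2]])
def best(r,p,deg):
    """orientation of equivalent yaws whose joint 6 is nearest mid-range"""
    o=[]
    for d in (deg,deg+180):
        j=r.inverse_kinematics(np.array(p),quat(d))
        if j is not None: o.append((abs(j[5]),d))
    return min(o)[1] if o else None
E
python3 - <<'E'
from h import *
from station import r
s=r.sense();t0=s["time_s"]
print(Rn.from_quat(np.roll(s["orientation"],-1)).as_matrix().round(3).tolist())
for n,p,d in [("wall",(.50,-.27,.30),-11.8),("stack",(.45,.31,.32),7)]:
    b=best(r,p,d);print(n,b)
    r.move_pose(np.array(p),quat(b))
    c=r.capture("wrist");np.savez(f"w_{n}.npz",**c);cv2.imwrite(f"pics/w_{n}.png",c["frame"])
    print(r.sense()["time_s"]-t0,r.sense()["joints"].round(2),r.sense()["tcp_pos"].round(4),c["cam_to_world"][:3,3])
E
```

```text
[[0.311, -0.0, 0.951], [-0.951, 0.001, 0.311], [-0.001, -1.0, 0.0]]
wall -11.8
1.6417000000000002 [-0.71  0.1   1.5  -0.    1.55 -0.5 ] [ 0.4993 -0.2709  0.2995] [ 0.51593627 -0.18837291  0.469331  ]
stack 7
3.7833 [ 0.38  0.04  1.52 -0.    1.58  0.26] [0.4505 0.3092 0.3199] [0.43949973 0.39298693 0.48962136]
```

View pics/w_wall.png

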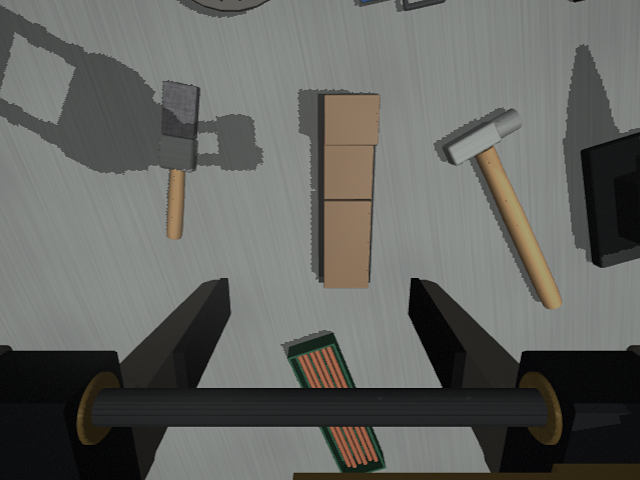

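View pics/w_stack.png

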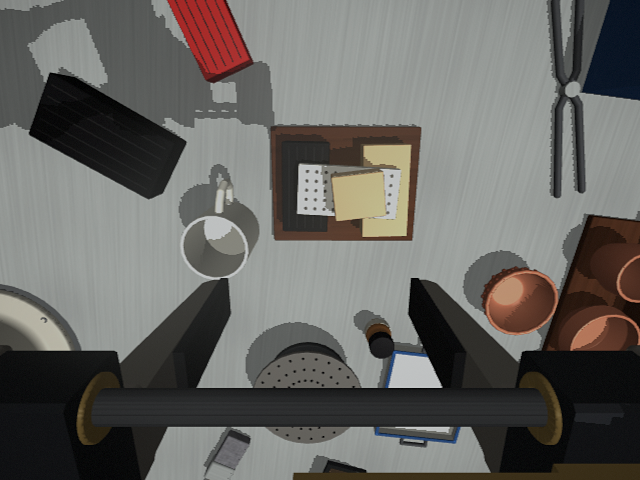

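```bash
python3 - <<'E'
from h import *
for n in("w_stack","w_wall","top0"):
    c=dict(np.load(n+".npz"));W=cloud(c);z=W[...,2]*1000;X,Y=W[...,0]*1000,W[...,1]*1000
    print(n)
    hsv=cv2.cvtColor(c["frame"],cv2.COLOR_BGR2HSV)
    def box(x0,x1,y0,y1): return (X>x0)&(X<x1)&(Y>y0)&(Y<y1)
    st=box(350,620,230,460)
    if n!="w_wall":
      for nm,a,b in[("board",6,20),("tile",53,64),("half",84,98)]: print(nm,rect(W,st&(z>a)&(z<b)))
      m=st&(z>38)&(z<50)
      print("full",rect(W,m&(hsv[...,2]>100)),"char",rect(W,m&(hsv[...,2]<60)))
    if n!="w_stack":
      w=box(420,640,-430,-130)
      for nm,a,b in[("tray",5,12),("c1",34,46),("c2",66,80)]: print(nm,rect(W,w&(z>a)&(z<b)))
E
```

```text
w_stack
board {'c': (482.3, 320.0), 'short': 150.3, 'long': 190.3, 'long_dir': 6.9, 'z': 11.6, 'n': 6129}
tile {'c': (468.0, 319.7), 'short': 60.2, 'long': 89.5, 'long_dir': 3.9, 'z': 58.7, 'n': 1968}
half {'c': (492.7, 322.5), 'short': 50.8, 'long': 56.8, 'long_dir': 13.8, 'z': 90.6, 'n': 2334}
full {'c': (530.6, 323.5), 'short': 57.1, 'long': 114.1, 'long_dir': -81.8, 'z': 43.6, 'n': 2428} char {'c': (431.5, 316.6), 'short': 56.6, 'long': 110.0, 'long_dir': -84.6, 'z': 43.7, 'n': 2491}
w_wall
tray {'c': (531.1, -279.3), 'short': 70.5, 'long': 242.0, 'long_dir': 78.1, 'z': 7.8, 'n': 1080}
c1 {'c': (520.0, -335.8), 'short': 56.9, 'long': 113.3, 'long_dir': 78.4, 'z': 39.7, 'n': 4058}
c2 {'c': (549.9, -191.8), 'short': 49.6, 'long': 56.2, 'long_dir': -11.6, 'z': 71.7, 'n': 2749}
top0
board {'c': (483.0, 319.9), 'short': 150.5, 'long': 190.6, 'long_dir': 6.7, 'z': 11.5, 'n': 2350}
tile {'c': (484.0, 320.6), 'short': 61.4, 'long': 120.6, 'long_dir': 3.5, 'z': 58.4, 'n': 909}
half {'c': (493.3, 322.4), 'short': 51.1, 'long': 58.4, 'long_dir': 14.2, 'z': 90.3, 'n': 705}
full {'c': (531.7, 323.4), 'short': 57.1, 'long': 114.8, 'long_dir': -82.4, 'z': 43.5, 'n': 747} char {'c': (432.5, 316.1), 'short': 57.0, 'long': 110.4, 'long_dir': -84.7, 'z': 43.4, 'n': 890}
tray {'c': (530.9, -278.7), 'short': 71.6, 'long': 242.9, 'long_dir': 77.6, 'z': 8.2, 'n': 489}
c1 {'c': (529.2, -291.3), 'short': 58.3, 'long': 205.6, 'long_dir': 78.4, 'z': 40.1, 'n': 2124}
c2 {'c': (549.9, -190.5), 'short': 50.7, 'long': 58.4, 'long_dir': -11.6, 'z': 71.8, 'n': 650}
```

Three views agree to about 1 mm, and the heights and sizes match the spec. I'll start with the half brick.

```bash
cat >> h.py <<'E'
def st(r,t=""):
    s=r.sense();print(t,"t",round(s["time_s"],1),"tcp",(s["tcp_pos"]*1000).round(1),"F",s["contact_force"].round(1),"grip mm",round(s["grip_width"]*92,1),flush=True)
    return s
def pick(r,x,y,z,deg,sq=15,lift=0.2,pre=0.1):
    b=best(r,(x,y,z),deg);q=quat(b)
    r.open_gripper()
    r.move_pose(np.array([x,y,z+pre]),q)
    r.servo_line(np.array([x,y,z]),rate=0.08); st(r,"at")
    r.grasp(squeeze=sq); r.pause(0.2); st(r,"grasped")
    r.servo_line(np.array([x,y,z+0.03]),rate=0.05)
    r.servo_line(np.array([x,y,lift]),rate=0.15); st(r,"lifted")
def place(r,x,y,z,deg,pre=0.08,lift=0.2):
    b=best(r,(x,y,z),deg);q=quat(b)
    r.move_pose(np.array([x,y,z+pre]),q); r.pause(0.2); f0=st(r,"above")["contact_force"][2]
    r.servo_line(np.array([x,y,z+0.006]),rate=0.06)
    for k in range(12):
        zz=z+0.005-0.001*k
        r.servo_line(np.array([x,y,zz]),rate=0.02)
        s=r.sense()
        if s["contact_force"][2]-f0>2.5: break
    r.pause(0.2); st(r,"down k=%d"%k)
    r.open_gripper(); r.pause(0.2)
    r.servo_line(np.array([x,y,z+0.05]),rate=0.06)
    r.servo_line(np.array([x,y,lift]),rate=0.2); st(r,"clear")
E
python3 - <<'E'
from h import *
from station import r
pick(r,.4925,.3224,.065,14)
c=r.capture("wrist");cv2.imwrite("pics/half_up.png",c["frame"])
E
```

```text
at t 6.2 tcp [493.1 322.6  65.7] F [-0.7  0.8  0.3] grip mm 91.8
grasped t 7.0 tcp [492.5 322.4  65.1] F [0.2 0.3 1. ] grip mm 57.2
lifted t 8.7 tcp [491.8 322.1 198.7] F [-0.7  0.9 -0.6] grip mm 56.8
```

View pics/half_up.png

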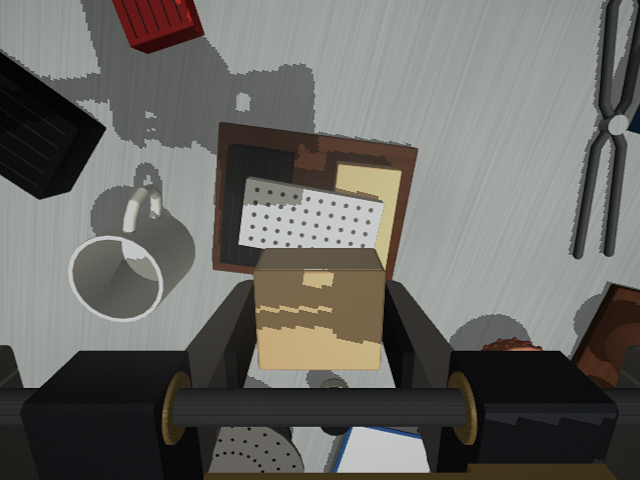

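The half brick is held square and level at about (320,310), and the tile is still on the stack. I'll place the brick.

```bash
python3 - <<'E'
from h import *
from station import r
place(r,.5132,-.3676,.046,-11.7)
r.move_pose(np.array([.50,-.27,.30]),quat(-11.8))
c=r.capture("wrist");np.savez("w1.npz",**c);cv2.imwrite("pics/w1.png",c["frame"])
W=cloud(c);z=W[...,2]*1000;X,Y=W[...,0]*1000,W[...,1]*1000
w=(X>420)&(X<640)&(Y>-460)&(Y<-130)
hi=w&(z>66)&(z<80)
print(rect(W,hi&(Y<-290)),rect(W,hi&(Y>-250)),rect(W,w&(z>5)&(z<12)),rect(W,w&(z>34)&(z<46)))
E
```

```text
above t 11.4 tcp [ 513.6 -367.1  126.1] F [-0.2  0.3 -0.2] grip mm 56.7
down k=6 t 14.7 tcp [ 513.3 -367.7   46.1] F [-2.3  2.   6. ] grip mm 57.1
clear t 17.2 tcp [ 512.7 -367.1  198.5] F [ 0.9  0.8 -0.9] grip mm 91.9
{'c': (513.5, -367.2), 'short': 49.6, 'long': 56.1, 'long_dir': -11.6, 'z': 71.6, 'n': 1915} {'c': (549.6, -191.8), 'short': 49.5, 'long': 57.1, 'long_dir': -11.6, 'z': 71.7, 'n': 2814} {'c': (531.1, -279.4), 'short': 69.1, 'long': 241.8, 'long_dir': 78.2, 'z': 7.7, 'n': 1101} {'c': (538.4, -247.6), 'short': 56.4, 'long': 61.5, 'long_dir': 78.5, 'z': 39.7, 'n': 2582}
```

View pics/w1.png

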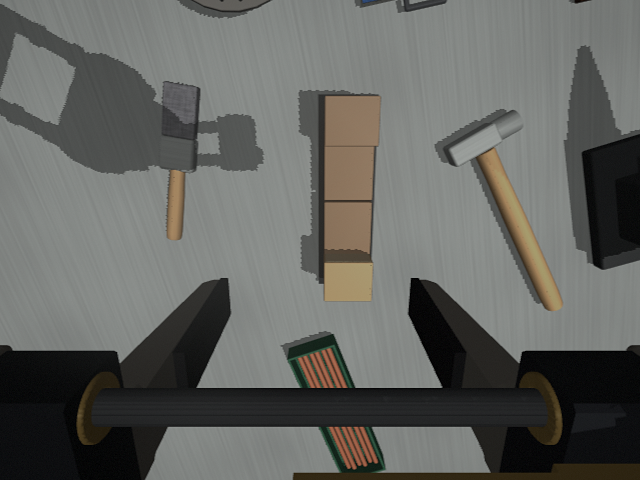

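The half brick is within about 1 mm: the halves are 179.1 mm apart against 180, with matching yaw. Next, re-measure the stack, turntable and dish.

```bash
python3 - <<'E'
from h import *
from station import r
def ana(n):
    c=r.capture("wrist");np.savez(f"{n}.npz",**c);cv2.imwrite(f"pics/{n}.png",c["frame"])
    W=cloud(c);z=W[...,2]*1000;X,Y=W[...,0]*1000,W[...,1]*1000
    return c,W,z,X,Y,cv2.cvtColor(c["frame"],cv2.COLOR_BGR2HSV)
r.move_pose(np.array([.50,.0,.32]),quat(0))
c,W,z,X,Y,hsv=ana("w_tt")
b=lambda x0,x1,y0,y1:(X>x0)&(X<x1)&(Y>y0)&(Y<y1)
m=b(350,585,-90,130)&(z>48)&(z<62); print("tt",rect(W,m))
p=(W[m][:,:2]*1000).astype(np.float32);print(cv2.minEnclosingCircle(p))
d=b(560,780,-120,150)
print("dish rim",rect(W,d&(z>12)&(z<22)&(hsv[...,0]>100)&(hsv[...,0]<130)&(hsv[...,1]>100)),"floor",rect(W,d&(z>1)&(z<8)&(hsv[...,2]>150)&(hsv[...,1]<40)))
r.move_pose(np.array([.45,.31,.32]),quat(7))
c,W,z,X,Y,hsv=ana("w_st2")
s=b(350,620,230,460)
print("tile",rect(W,s&(z>53)&(z<64)))
m=s&(z>38)&(z<50)
print("full",rect(W,m&(hsv[...,2]>100)),"char",rect(W,m&(hsv[...,2]<60)))
st(r)
E
```

```text
tt {'c': (468.5, 14.0), 'short': 158.3, 'long': 158.5, 'long_dir': 29.4, 'z': 54.7, 'n': 13995}
((493.46014404296875, 39.44066619873047), 115.1469497680664)
dish rim {'c': (654.6, 4.3), 'short': 135.0, 'long': 161.8, 'long_dir': 89.2, 'z': 16.5, 'n': 1563} floor {'c': (654.0, 6.3), 'short': 117.8, 'long': 146.8, 'long_dir': 89.8, 'z': 3.7, 'n': 9626}
tile {'c': (483.1, 320.6), 'short': 60.5, 'long': 119.9, 'long_dir': 3.7, 'z': 58.7, 'n': 5070}
full {'c': (530.4, 323.6), 'short': 57.2, 'long': 113.8, 'long_dir': -81.7, 'z': 43.6, 'n': 2424} char {'c': (431.5, 316.7), 'short': 56.7, 'long': 109.6, 'long_dir': -84.8, 'z': 43.7, 'n': 2503}
 t 20.2 tcp [450.8 308.8 320. ] F [ 0.2  1.3 -0.3] grip mm 92.1
```

View pics/w_tt.png

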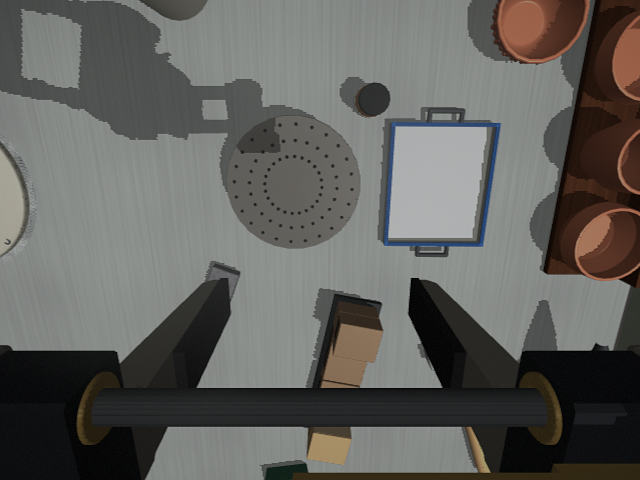

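```bash
python3 - <<'E'
from h import *
from station import r
c=dict(np.load("w_st2.npz"));W=cloud(c)*1000
m=(W[...,0]>280)&(W[...,0]<400)&(W[...,1]>190)&(W[...,1]<300)&(W[...,2]>30);print("mug",np.nanpercentile(W[m],[1,99],axis=0).round())
pick(r,.4831,.3206,.0465,93.7,sq=20)
c=r.capture("wrist");cv2.imwrite("pics/tile_up.png",c["frame"])
E
```

```text
mug [[298. 203.  31.]
 [374. 296.  86.]]
at t 23.2 tcp [483.6 320.8  47.2] F [-0.2  0.2  0.4] grip mm 92.0
grasped t 24.0 tcp [483.1 320.6  46.6] F [ 0.2 -0.1  1. ] grip mm 60.4
lifted t 25.7 tcp [482.4 320.3 198.6] F [-0.2 -0.1 -0.8] grip mm 59.8
```

View pics/tile_up.png

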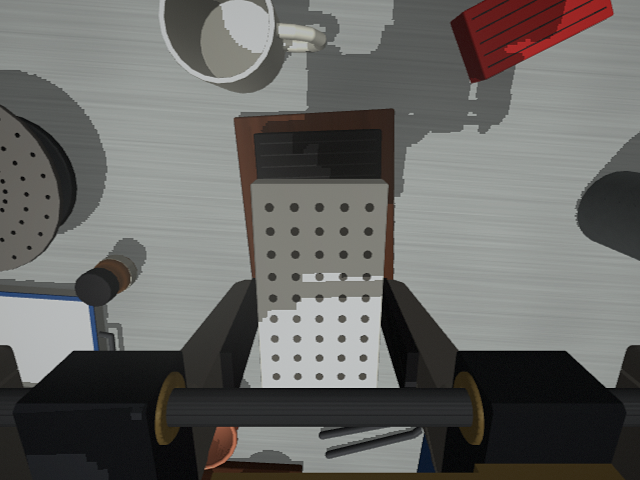

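The tile is held level and centred at about (318,280), and the mug is 86 mm high, so it clears the gripper body. I'll place the tile on the turntable.

```bash
python3 - <<'E'
from h import *
from station import r
place(r,.4685,.0140,.0575,93.7)
r.move_pose(np.array([.50,.0,.32]),quat(0))
c=r.capture("wrist");np.savez("w_tt2.npz",**c);cv2.imwrite("pics/w_tt2.png",c["frame"])
W=cloud(c);z=W[...,2]*1000;X,Y=W[...,0]*1000,W[...,1]*1000
b=lambda x0,x1,y0,y1:(X>x0)&(X<x1)&(Y>y0)&(Y<y1)
print("tt",rect(W,b(350,585,-90,130)&(z>48)&(z<61.5)),"tile",rect(W,b(350,585,-90,130)&(z>63)&(z<76)))
m=b(350,585,-90,130)&(z>63)&(z<76); P=W[m]*1000; A=np.c_[P[:,:2],np.ones(len(P))]; print(np.linalg.lstsq(A,P[:,2],rcond=None)[0])
E
```

```text
above t 28.1 tcp [468.6  14.2 137.5] F [ 0.  -0.6 -1.7] grip mm 59.9
down k=6 t 31.5 tcp [468.7  14.   57.5] F [-3.7  0.2  8.7] grip mm 59.7
clear t 33.9 tcp [467.9  14.1 198.8] F [0.1 0.4 0. ] grip mm 91.9
tt {'c': (468.4, 14.0), 'short': 158.3, 'long': 158.5, 'long_dir': -61.7, 'z': 54.7, 'n': 8523} tile {'c': (467.8, 14.2), 'short': 60.3, 'long': 120.2, 'long_dir': 3.8, 'z': 69.7, 'n': 5435}
[ 1.64710781e-04 -2.80160265e-03  6.96354478e+01]
```

View pics/w_tt2.png

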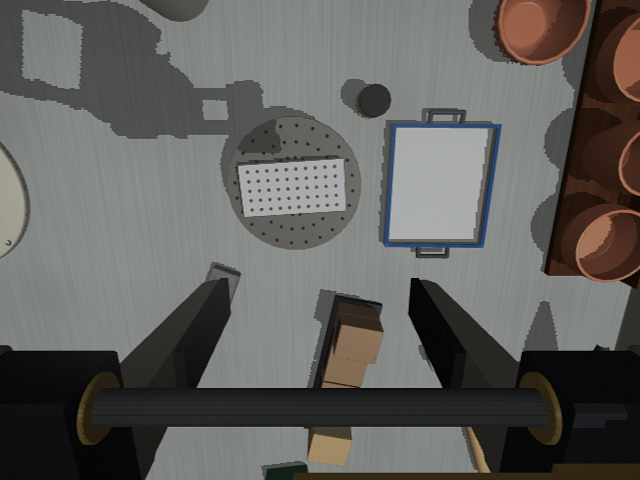

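The tile lies flat, 0.6 mm off the platter centre. Full brick next, after another look at the bottom layer.

```bash
python3 - <<'E'
from h import *
from station import r
r.move_pose(np.array([.45,.31,.32]),quat(7))
c=r.capture("wrist");W=cloud(c);z=W[...,2]*1000;X,Y=W[...,0]*1000,W[...,1]*1000
hsv=cv2.cvtColor(c["frame"],cv2.COLOR_BGR2HSV)
m=(X>350)&(X<620)&(Y>230)&(Y<460)&(z>38)&(z<50)
f=rect(W,m&(X>485));k=rect(W,m&(X<480));print("full",f,"char",k)
assert 112<f["long"]<117 and 55<f["short"]<60
x,y=np.array(f["c"])/1000
a=f["long_dir"]%180-90
pick(r,x,y,.020,a,sq=20)   # underside 12 -> tcp 8 above it
place(r,.5315,-.2795,.048,-11.7)
r.move_pose(np.array([.50,-.27,.30]),quat(-11.8))
c=r.capture("wrist");np.savez("w2.npz",**c);cv2.imwrite("pics/w2.png",c["frame"])
W=cloud(c);z=W[...,2]*1000;X,Y=W[...,0]*1000,W[...,1]*1000
hi=(X>420)&(X<640)&(Y>-460)&(Y<-130)&(z>66)&(z<80)
s=(X-531.5)*.2028+(Y+279.5)*.979
print(rect(W,hi&(s<-61)),rect(W,hi&(abs(s)<61)),rect(W,hi&(s>61)))
E
```

```text
full {'c': (530.7, 323.5), 'short': 57.6, 'long': 114.3, 'long_dir': -81.8, 'z': 43.7, 'n': 4294} char {'c': (431.9, 316.5), 'short': 57.0, 'long': 110.2, 'long_dir': -84.0, 'z': 43.7, 'n': 4125}
at t 39.1 tcp [531.3 323.7  20.7] F [ 0.   0.3 -0.5] grip mm 92.0
grasped t 39.9 tcp [530.7 323.5  20. ] F [-0.2  0.8  0.7] grip mm 57.0
lifted t 41.8 tcp [530.  323.2 198.6] F [-0.6 -0.4 -2.9] grip mm 57.0
above t 44.2 tcp [ 531.8 -278.9  128.1] F [ 0.2  0.6 -1.6] grip mm 57.2
down k=6 t 47.5 tcp [ 531.6 -279.6   48. ] F [-3.8  1.8  5.6] grip mm 56.8
clear t 50.0 tcp [ 530.9 -279.   198.6] F [ 0.   0.1 -0. ] grip mm 92.2
{'c': (513.2, -367.1), 'short': 50.5, 'long': 56.9, 'long_dir': -11.5, 'z': 71.6, 'n': 1940} {'c': (531.2, -279.8), 'short': 57.2, 'long': 114.3, 'long_dir': 78.2, 'z': 71.7, 'n': 5235} {'c': (549.8, -191.5), 'short': 49.6, 'long': 56.5, 'long_dir': -11.7, 'z': 71.7, 'n': 2780}
```

View pics/w2.png

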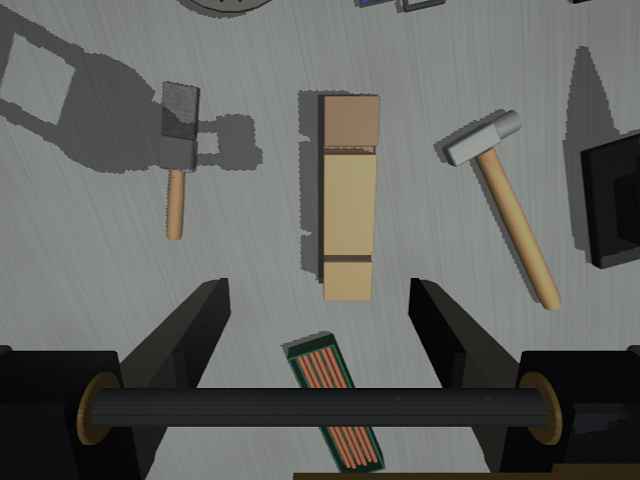

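The wall is finished: the full brick is centred within 1 mm and in line. Charcoal block last.

```bash
python3 - <<'E'
from h import *
from station import r
pick(r,.4317,.3165,.028,5.6,sq=20)
place(r,.6546,.0043,.020,-0.6)
r.move_pose(np.array([.55,.0,.32]),quat(0))
c=r.capture("wrist");np.savez("w3.npz",**c);cv2.imwrite("pics/w3.png",c["frame"])
W=cloud(c);z=W[...,2]*1000;X,Y=W[...,0]*1000,W[...,1]*1000
hsv=cv2.cvtColor(c["frame"],cv2.COLOR_BGR2HSV)
b=lambda x0,x1,y0,y1:(X>x0)&(X<x1)&(Y>y0)&(Y<y1)
d=b(560,780,-120,150)
print("rim",rect(W,d&(z>12)&(z<22)&(hsv[...,0]>100)&(hsv[...,0]<130)&(hsv[...,1]>100)),"char",rect(W,d&(z>31)&(z<42)&(Y<90)))
print("tile",rect(W,b(350,585,-90,130)&(z>63)&(z<76)),"tt",rect(W,b(350,585,-90,130)&(z>48)&(z<61.5)))
P=W[d&(z>31)&(z<42)&(Y<90)]*1000; print(np.linalg.lstsq(np.c_[P[:,:2],np.ones(len(P))],P[:,2],rcond=None)[0])
E
```

```text
at t 54.4 tcp [432.2 316.7  28.6] F [-0.4 -0.3 -0. ] grip mm 91.8
grasped t 55.2 tcp [431.7 316.5  28. ] F [-0.2 -0.5  0.5] grip mm 57.0
lifted t 57.1 tcp [431.  316.2 198.7] F [ 0.7 -1.1 -0.7] grip mm 57.2
above t 58.7 tcp [654.6   5.4 100.5] F [-0.2 -0.  -0.8] grip mm 56.8
down k=6 t 62.1 tcp [654.7   4.3  20.1] F [-3.2 -0.6  6.1] grip mm 56.9
clear t 64.7 tcp [653.7   4.4 198.2] F [-0.   0.3 -0.2] grip mm 91.2
rim {'c': (654.5, 5.0), 'short': 133.8, 'long': 160.5, 'long_dir': 89.6, 'z': 16.5, 'n': 1491} char {'c': (654.3, 4.1), 'short': 57.4, 'long': 110.3, 'long_dir': 89.5, 'z': 35.7, 'n': 4028}
tile {'c': (467.9, 14.1), 'short': 60.4, 'long': 120.0, 'long_dir': 3.8, 'z': 69.7, 'n': 5457} tt {'c': (468.1, 14.0), 'short': 157.9, 'long': 158.4, 'long_dir': -89.7, 'z': 54.7, 'n': 8547}
[ 3.49737675e-03 -5.73734162e-04  3.33808230e+01]
```

View pics/w3.png

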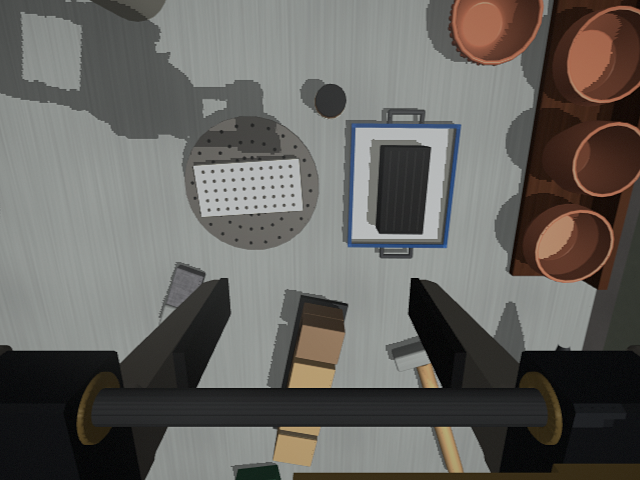

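All pieces are in place: the charcoal is in the dish at (403,188), the tile on the platter at (250,187), and the bowl still stands at (497,25). One overall check, then I'll hand in.

```bash
python3 - <<'E'
from h import *
from station import r
c0=dict(np.load("top0.npz"))
c=r.capture("top");cv2.imwrite("pics/top_end.png",c["frame"])
a,b=c0["frame"][100:155,240:292].astype(int),c["frame"][100:155,240:292].astype(int)
print("bowl region diff",abs(a-b).mean())
r.hand_in(); st(r)
E
```

```text
bowl region diff 0.9621212121212122
the job is handed in; nothing more can be done
the job is handed in; nothing more can be done
```

View pics/top_end.png

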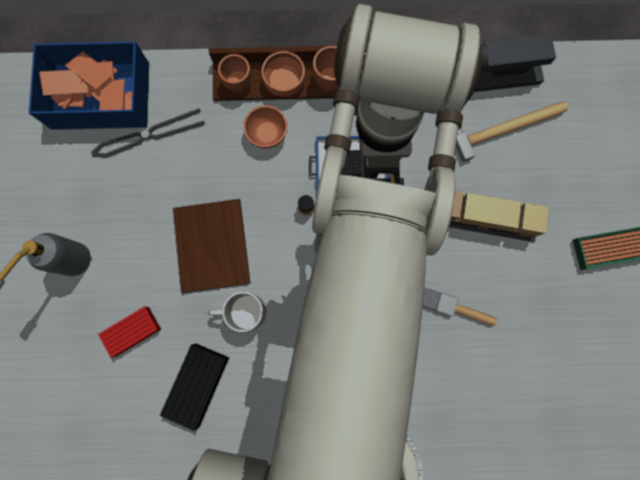

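The job is done and handed in at about 66 s of the 128 s allowed. I moved the pieces one at a time: half brick to the wall, tile to the turntable, full brick to the wall, then charcoal block to the dish.

What the last checks showed:
- **Half brick:** about 1 mm from its target along the wall, and in line within about 0.3°.
- **Full brick:** within 1 mm of centre over the joint, and in line with the wall.
- **Tile:** flat, 0.6 mm or less off the platter centre.
- **Charcoal block:** flat, lengthwise in the dish, within 1 mm of centre.
- **Copper bowl:** unchanged in the top view. The board is empty and I saw nothing else displaced.

The side camera read 1–4 mm differently from the other two, which agreed with each other to about 1 mm. I relied on the wrist camera. In the final top view the arm hid the turntable and most of the dish, so the tile and charcoal figures come from the wrist view just before it. No check failed.

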